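Trim the track power unit's preset until its meter reads on the set hand

ROBOT

A 6-joint arm with a two-finger parallel gripper is mounted at the origin on a cart in front of the work surface, level with it; the furniture and walls round the work are solid. World frame = base frame: x ahead of the robot, y to its left, z up, the work surface at z = 0. Lengths are in m, angles in rad, forces in N, time in s.
With the tool pointing down it reaches from about 0.375 to 0.75 m from the base axis. Payload 9 kg.
Tool frame: the origin (TCP) lies on the front face of the gripper's body, between the roots of the fingers; the fingertips stand tip_reach ahead of it and the grasp point (between the pads) lies 54 mm ahead of it (tip_reach is the distance from the TCP to the fingertips, in m); z points along the fingers, y is the line along which they close (so a half turn about z gives the same grasp; the last joint's range is limited). The gripper opens to 85 mm and grips with 20 to 120 N. Pads are 22 mm wide; open, the fingers measure 114 mm over their backs; the gripper's body (76 mm by 85 mm) begins 54 mm behind the grasp point. The pads swing forward as they close: fully open they stand 13 mm farther back than shut.
Start: joints at [-1.39, 0.104, 0.097, 1.564, 0, 1.353], TCP at [0.233, -0.553, 0.304] pointing down, gripper open.
Joint ranges: [-2.99, 2.99], [-0.84, 1.86], [-1.1, 1.16], [-1.84, 2.11], [-1.51, 1.56], [-3.14, 3.14]. Speed limits (rad/s): [2.22, 2.22, 2.57, 3.14, 3.14, 3.14].

INTERFACE

Orientations are given as a unit quaternion [x, y, z, w].
In Python, from station import * gives the robot as it stands. The module is installed in compiled form; this text tells all that it offers.
- The arm moves only by the tool jog_arm, never from a script. Its argument "targets" is one flat list of numbers, 7 for each row, row after row: the finger opening in m, from 0 to 0.0854, then the shift along the tool's x, y, z in m, then the turn, a rotation vector about the tool's x, y, z in rad. A call has 1 to 12 rows; each row is the pose to reach, as a shift and turn from the pose commanded when the call began, along the tool's axes at that moment; what a row does not reach only later rows make up. A row lasts 1/10 s, in which the tool goes at most 50 mm and 8.59 degrees, less where a joint would pass 70% of its speed; a pose out of reach is approached as far as the arm can. A call with a gripper value outside its range is refused whole. The fingers move at their own pace and stop on an object; the grip force is fixed at half the most. Time passes only in rows, so rows that repeat a pose let the fingers close. It gives the time, the measured TCP pose, the force, the opening and the grip force at its end, in the units of the state.
- sense(): the state, without advancing time (a new reading comes with each control period).
- read_camera(name): name is "scene" or "top" or "wrist"; returns a dict with "img" (480x640x3 uint8, red, green, blue), "depth" (480x640 float32, m along the optical axis (not along the pixel's ray), 0 where there is no reading), "mtx" (3x3 intrinsics, pixels), "k1" (the pictures are not rectified: a ray, as slopes to the right and down, at radius r is drawn at 1 + k1 r^2 times it, then the intrinsics apply), "T" (4x4, takes a point from camera to world coordinates). Camera axes: x right, y up, looking along -z (the intrinsics and any distortion apply to the point x, -y, -z); pixel columns grow to the right and rows downward; lengths in m; the calibration is good to about 2 mm. A picture is of the moment at which its call begins.
- hand_in(): hands the job in; it is judged then, once.
Trained networks look in the newest picture that a camera, given by its name, has taken for a name from the list of things; names that differ only in an ending like _2 or _b are one class to them, and where a whole thing is asked for, a point or a joint stands for the part that bears it (a point fixed in the world has none). Each returns a list of dicts, best first, with "conf" (0 to 1); they miss things now and then, are a little off and sometimes report something else, mostly with a low value. They report only what shows in the picture. A call takes as long as a camera call.
- trace(camera, target): "region" (480x640 bool, what is visible of it) and "uv" ([column, row] in pixels, amid what is visible of it).
The state is a dict: "t": time; "qpos": joint angles; "joint_velocities": joint speeds; "tau": joint torques, N m; "eef_pos": TCP position; "eef_rot": TCP orientation; "ft_force": force on the tool from outside, world axes, zero at the start; "wrist_torque": the same for the moment, N m; "opening": opening from 0.0 (shut) to 1.0 (fully open); "grasp_force": force on a finger pad.
Only numpy, scipy, OpenCV 4.12 (cv2) and the standard library are available. Lean on these libraries where they do the work, as an engineer would, in place of code of your own. Each camera call takes 0.05 s, during which the arm holds its last target. There are 200 camera calls.

TASK

The track power unit's output is set too low: the black needle of its meter stands well left of the red set hand. Take the orange trimming tool out of its wooden stand, lower its blade through the brass bush in the unit's deck, feel it into the slot of the recessed preset and turn the preset clockwise, gently, until the black needle lies right over the red set hand. Then draw the tool out without upsetting the reading and lower it back into the hole of its stand, upright and fully home; the preset is delicate, so never lean on it or force the tool, and leave the screwdriver, the paint pot and the hand controller where they lie.

Things in the scene. Friction and masses are not known exactly. Their poses are not given: they have to be found in the camera images.
- power_unit: Fixed black and grey case, 118 x 204 mm; origin mid-underside, x to its back, y to its left seen from the front, z up. Left half: flat deck 46 mm high with the preset's brass bush, a rocker switch in front of it, two terminals (61 mm high) behind. Right half: sloping meter housing up to 94 mm high; carry the tool over it.
- bush: Fixed brass bush in the deck that guides the tool down to the preset; origin on the preset's upright axis at deck height, axes as power_unit. It is 24 mm wide, stands 4 mm above the deck and narrows from 20 mm at its top to a 13.6 mm bore at deck height.
- preset_mouth (a point): The same point as bush. Below it lies the preset. From the start the preset needs 20 to 110 degrees clockwise (seen from above); it stays where it is left, takes 0.03 N m to turn and has end stops beyond that range. More than 14 N between tool and preset (thrust and side forces together) damages it; 3 N of thrust is enough.
- preset_face (a point): Middle of the preset's ivory face at rest, 11.5 mm below preset_mouth, axes as power_unit (not the slot's). Slot: across the whole face, 3.5 mm wide, 8 mm deep, at the start 15 to 90 degrees anticlockwise (from above) from the unit's x axis; exactly how far is not given. The face is sprung: yields from 1 N, 2 mm down at about 4 N, then a hard stop. The blade has 6 degrees of play either way.
- needle (a joint): Angle of the meter's black needle, rad: 0 is the middle of the scale, positive to the right (clockwise on the dial). It follows the preset at once, 0.6 rad per rad of clockwise turn seen from above. It starts left of the middle.
- set_hand (a joint): Angle of the meter's broad red set hand, rad, on the same pivot and in the same sense as the needle; it marks the wanted reading, between 0.06 and 0.24, and does not move.
- needle_tip (a point): Point on the black needle, 47 mm from its pivot, on the scale's arc.
- set_hand_tip (a point): Point on the red set hand, 47 mm from the same pivot, at the same level: it coincides with needle_tip when the needle lies over the hand. The hand is about 5 mm wide there.
- stand_hole (a point): Middle of the tool's hole at the top of the fixed wooden stand (54 x 54 mm block on a 64 mm foot, top 58 mm above the worktop), z up. The hole is 16 mm wide and 52 mm deep, with a thin bright ring round it.
- trim_tool: Orange tool, 35 g, 107 mm, upright in the stand. Origin: mid of the blade's lower edge; z up the tool, x along the blade's width. From the tip up: ivory blade 12 x 2.2 mm, 9 mm long (1.8 mm at the edge), round 12.6 mm shank, end chamfered, at 34 to 48 mm a 14 mm collar, at 48 to 52 mm a 22 mm flange that rests on the stand's top when home (tip 48 mm below stand_hole), then the handle.
- trim_tool_grip (a point): Middle of the tool's square handle, 78 mm above the blade's tip; axes as trim_tool. The handle is 14 x 14 mm, from 52 to 104 mm above the tip, its flats square to the tool's x and y axes.
- screwdriver: Red screwdriver, 18 x 176 x 16 mm, lying in front of the power unit; bystander.
- paint_pot: Small green paint pot, 28 mm wide, 32 mm high, standing behind the power unit; bystander.
- walk_controller: Black hand controller with a red knob, 105 x 58 x 36 mm, lying to the right of the tool stand; bystander.

How it is judged:
On the way, in this order (a step that is already met when the one before it is completed fails the run):
1. the tool's blade is down in the preset's slot (z of trim_tool in the frame of preset_mouth below -0.017 m and horizontal distance between trim_tool and preset_mouth below 0.004 m), for 0.1 s.
2. the needle is brought over the set hand with the blade still in the slot (distance between needle_tip and set_hand_tip below 0.003 m and z of trim_tool in the frame of preset_mouth below -0.0145 m and horizontal distance between trim_tool and preset_mouth below 0.004 m), for 0.2 s.
3. the tool is lowered deep into the stand's hole while it is still held (z of trim_tool in the frame of stand_hole below -0.03 m and horizontal distance between trim_tool and stand_hole below 0.008 m and contact force between the fingers and trim_tool above 1 N), for 0.05 s.
At the end, for the whole second after the job is handed in: The needle's tip is within 3 mm of the set hand's, and the tool stands at rest in the stand's hole, its tip at least 45 mm below the hole's mouth and within 6 mm of its axis, less than 0.1 rad from upright (distance between needle_tip and set_hand_tip below 0.003 m and horizontal distance between trim_tool and stand_hole below 0.006 m and z of trim_tool in the frame of stand_hole below -0.045 m and angle between trim_tool's own z axis and vertical below 0.1 rad and linear speed of trim_tool below 0.01 m/s); the robot touches nothing.
It fails at once if the tool is pressed or twisted hard in the preset, or knocked against the power unit (contact force between trim_tool and power_unit above 14 N).
It fails at once if the tool is forced in the brass bush (contact force between trim_tool and bush above 25 N).
It fails at once if a bystander is shifted (distance of any of screwdriver, paint_pot, walk_controller from where it was at the start of the episode above 0.015 m).
It also fails if it takes over 64 s, if anything falls off the work surface, if the arm or the gripper's body presses on something with over 40 N, if the wrist force passes 120 N, or if a joint passes its speed limit or range.

## Working session

There is one attempt and no reset: what is moved stays moved. The work goes in short steps, Python scripts to look and compute and a tool call to move; the robot and the scene stay as the last step left them, time stands still between calls to the robot, and variables do not carry over. Pictures are saved under pics/ and viewed, at most 10 in all, crops included, and the job is handed in when it is done.

Besides the shell and the picture viewer there is one more tool, called after "Request:" by a JSON object that holds its "api" and its "payload", one argument or row to a line. jog_arm: Moves the arm, as the interface text tells. Its arguments: {"type":"object","properties":{"targets":{"type":"array"}},"required":["targets"]}

```bash
mkdir -p pics
cat > h.py <<'E'
from station import *
import numpy as np, cv2
from scipy.spatial.transform import Rotation as R
def ray(c,uv):
    K=c["mtx"]; x=(uv[0]-K[0,2])/K[0,0]; y=(uv[1]-K[1,2])/K[1,1]
    x0,y0=x,y
    for _ in range(20):
        s=1+c["k1"]*(x*x+y*y); x,y=x0/s,y0/s
    return np.array([x,-y,-1.])
def at_z(c,uv,z):
    d=c["T"][:3,:3]@ray(c,uv); o=c["T"][:3,3]
    return o+d*(z-o[2])/d[2]
def at_d(c,uv):
    u,v=map(int,np.round(uv)); d=np.median(c["depth"][v-1:v+2,u-1:u+2])
    return (c["T"]@np.r_[ray(c,uv)*d,1])[:3]
def save(im,n): cv2.imwrite("pics/"+n,im[...,::-1])
E
python3 - <<'E'
from h import *
np.set_printoptions(precision=4,suppress=True)
s=sense(); print(s)
a=read_camera("scene"); b=read_camera("top"); 
save(a["img"],"s0.png"); save(b["img"],"t0.png")
for n,c in(("scene",a),("top",b)):
  print(n,c["T"],c["mtx"],c["k1"])
  for k in "power_unit bush trim_tool needle set_hand preset_face stand_hole screwdriver paint_pot walk_controller".split():
    for r in trace(n,k)[:1]: print(k,r["conf"],r["uv"],r["region"].sum(),at_d(c,r["uv"]))
E
```

```text
{'t': 0.0, 'qpos': array([-1.3897,  0.1047,  0.0964,  1.5639,  0.    ,  1.3531]), 'joint_velocities': array([-0.0005,  0.0023,  0.0001,  0.    , -0.    , -0.0019]), 'tau': array([ -0.0037, -55.6927,  50.3651,   0.017 ,  -0.0004,   0.    ]), 'eef_pos': array([ 0.233 , -0.5527,  0.3031]), 'eef_rot': array([ 0.9802,  0.1981,  0.    , -0.0007]), 'ft_force': array([0.0568, 0.51  , 0.0044]), 'wrist_torque': array([ 0.0601,  0.0149, -0.0187]), 'grasp_force': 0.0, 'opening': 0.999965258111722}
scene [[-0.8918  0.299  -0.3397  0.1897]
 [-0.4525 -0.5882  0.6703  0.6995]
 [ 0.0006  0.7515  0.6598  0.7567]
 [ 0.      0.      0.      1.    ]] [[601.039    0.     323.1705]
 [  0.     601.039  232.8896]
 [  0.       0.       1.    ]] -0.0019526540080645775
power_unit 0.77 [277.8, 313.5] 10044 [0.5326 0.1787 0.0459]
trim_tool 0.72 [364.1, 196.9] 275 [ 0.5102 -0.0953  0.0931]
needle 0.65 [311.7, 371.9] 623 [0.4456 0.2318 0.0149]
set_hand 0.54 [308.4, 283.3] 69 [0.5094 0.1201 0.07  ]
preset_face 0.88 [278.0, 315.6] 10115 [0.5299 0.1827 0.0465]
stand_hole 0.59 [360.8, 219.4] 1431 [ 0.5059 -0.0751  0.05
[... 271 characters left out ...]
 0.0709  0.9975  0.9222]
 [ 0.      0.      0.      1.    ]] [[476.5989   0.     321.9356]
 [  0.     476.5989 246.3463]
 [  0.       0.       1.    ]] -0.06437573346420684
power_unit 0.68 [233.1, 247.2] 6731 [0.5327 0.1525 0.0848]
bush 0.47 [196.4, 244.8] 89 [0.5418 0.2299 0.0393]
trim_tool 0.66 [373.5, 258.4] 135 [ 0.5082 -0.0941  0.0892]
set_hand 0.44 [253.7, 260.0] 64 [0.5101 0.1184 0.07  ]
preset_face 0.82 [231.2, 245.4] 6783 [0.5357 0.1553 0.0878]
stand_hole 0.6 [369.7, 262.4] 1024 [ 0.5024 -0.0905  0.0577]
screwdriver 0.67 [198.8, 294.0] 349 [0.4496 0.2319 0.0146]
paint_pot 0.6 [209.1, 205.3] 202 [0.6172 0.2083 0.0298]
walk_controller 0.85 [427.4, 262.3] 1788 [ 0.5018 -0.2035  0.0221]
```

Run:
```python
import cv2
a=cv2.imread("pics/t0.png")[190:320,160:460]; b=cv2.imread("pics/s0.png")[150:400,190:450]
cv2.imwrite("pics/t0c.png",cv2.resize(a,(800,347),interpolation=cv2.INTER_CUBIC))
cv2.imwrite("pics/s0c.png",cv2.resize(b,(624,600),interpolation=cv2.INTER_CUBIC))
```

```text
(no output)
```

View pics/t0c.png

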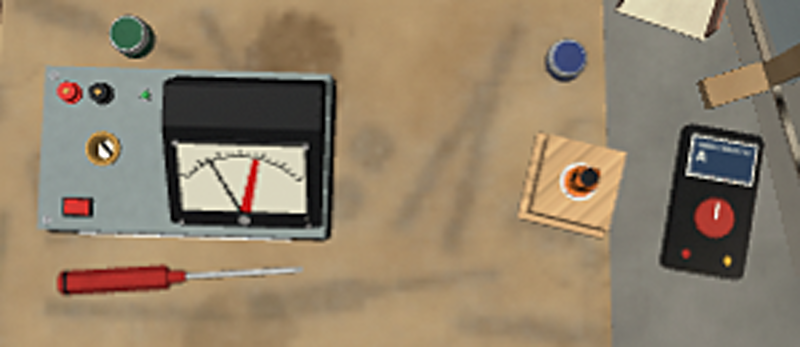

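View pics/s0c.png

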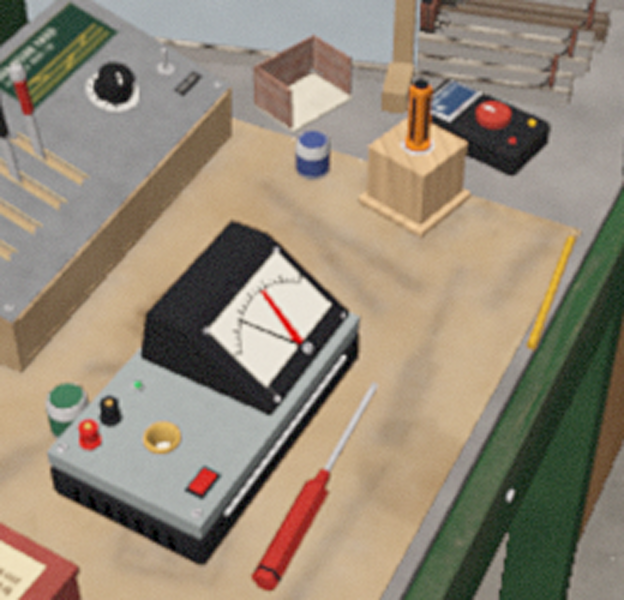

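Request:
{"api": "jog_arm", "payload": {
  "targets": [0.0854, 0.431, -0.315, 0.03, 0, 0, -1.2, 0.0854, 0.431, -0.315, 0.03, 0, 0, -1.2, 0.0854, 0.431, -0.315, 0.03, 0, 0, -1.2, 0.0854, 0.431, -0.315, 0.03, 0, 0, -1.2, 0.0854, 0.431, -0.315, 0.03, 0, 0, -1.2, 0.0854, 0.431, -0.315, 0.03, 0, 0, -1.2, 0.0854, 0.431, -0.315, 0.03, 0, 0, -1.2, 0.0854, 0.431, -0.315, 0.03, 0, 0, -1.2, 0.0854, 0.431, -0.315, 0.03, 0, 0, -1.2, 0.0854, 0.431, -0.315, 0.03, 0, 0, -1.2, 0.0854, 0.431, -0.315, 0.03, 0, 0, -1.2, 0.0854, 0.431, -0.315, 0.03, 0, 0, -1.2]
}}

```text
t: 2.3
eef_pos: [0.5091, -0.0918, 0.2736]
eef_rot: [0.695, 0.719, 0.0, -0.0]
ft_force: [-0.5, -0.7, 0.2]
opening: 0.998
grasp_force: 0.0
```

Run:
```python
from h import *
np.set_printoptions(precision=4,suppress=True)
s=sense(); print(s["t"],s["qpos"],s["eef_pos"],R.from_quat(s["eef_rot"]).as_matrix())
c=read_camera("wrist"); save(c["img"],"w0.png"); print(c["T"],c["mtx"])
for k in ("trim_tool","stand_hole"):
    for r in trace("wrist",k)[:2]: print(k,r["conf"],r["uv"],r["region"].sum(),at_d(c,r["uv"]))
```

```text
2.3 [-0.432  -0.1531 -0.211   1.5131  0.0008  1.1061] [ 0.5091 -0.0918  0.2736] [[-0.0327  0.9995  0.0001]
 [ 0.9995  0.0327  0.0009]
 [ 0.0008  0.0001 -1.    ]]
[[ 0.9995 -0.0316 -0.0092  0.508 ]
 [ 0.0329  0.9649  0.2604 -0.0254]
 [ 0.0006 -0.2606  0.9654  0.3449]
 [ 0.      0.      0.      1.    ]] [[344.6332   0.     313.1068]
 [  0.     344.6332 239.8592]
 [  0.       0.       1.    ]]
trim_tool 0.89 [311.9, 246.1] 891 [ 0.5095 -0.0936  0.1092]
stand_hole 0.93 [315.8, 222.1] 4132 [ 0.5125 -0.0868  0.0595]
```

View pics/w0.png

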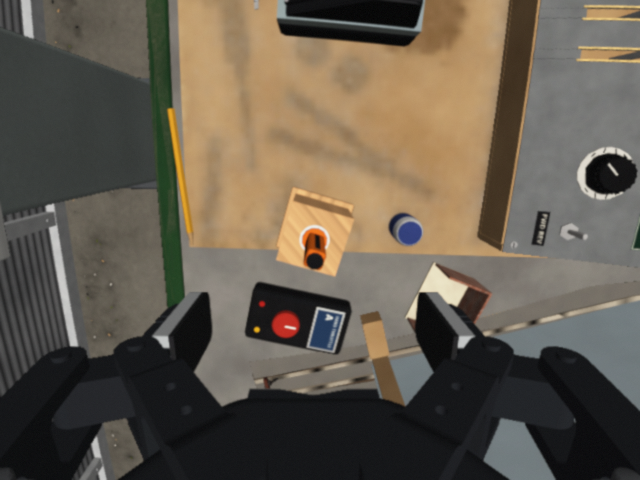

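Run:
```python
import sys; from h import *
a=cv2.imread("pics/w0.png")[205:285,265:365]
cv2.imwrite("pics/w0c.png",cv2.resize(a,(750,600),interpolation=cv2.INTER_CUBIC))
```

```text
(no output)
```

View pics/w0c.png

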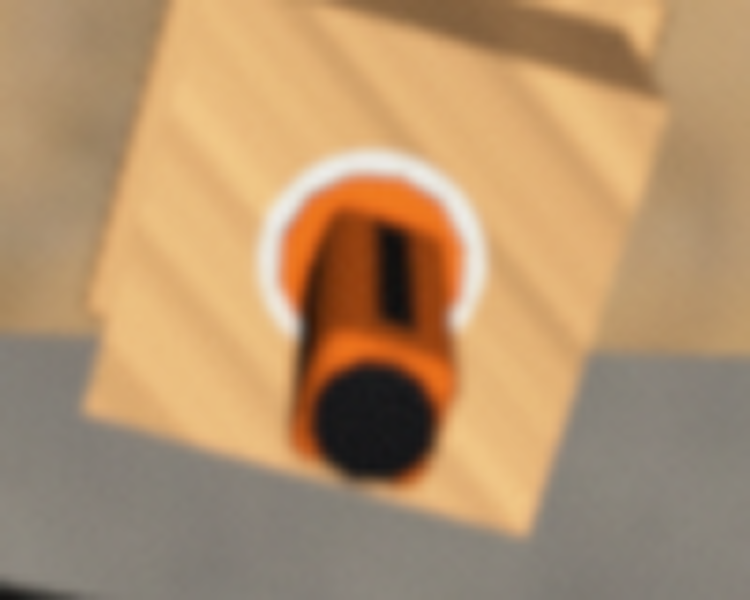

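Run:
```python
from h import *
c=read_camera("wrist"); s=sense()
f=lambda u,v,z: at_z(c,(u/7.5+265,v/7.5+205),z)
print("ring",f(373,262,.058),"top",f(375,421,.114))
for p,q,z in(((85,410),(530,537),.058),((530,537),(662,105),.058),((340,208),(445,235),.062)):
    d=f(*q,z)-f(*p,z); print(np.degrees(np.arctan2(d[1],d[0])),np.hypot(*d[:2]))
```

```text
ring [ 0.51068912 -0.10693603  0.058     ] top [ 0.51061717 -0.10726591  0.114     ]
-15.220351066919328 0.054701100991352156
76.56867092772825 0.05410949041822961
-13.210023539841687 0.012288813837852422
```

Request:
{"api": "jog_arm", "payload": {
  "targets": [0.0854, -0.0152, 0.0011, 0.01, 0, 0, 0.28, 0.0854, -0.0152, 0.0011, 0.02, 0, 0, 0.28, 0.0854, -0.0152, 0.0011, 0.06, 0, 0, 0.28, 0.0854, -0.0152, 0.0011, 0.1, 0, 0, 0.28, 0.0854, -0.0152, 0.0011, 0.131, 0, 0, 0.28, 0.0854, -0.0152, 0.0011, 0.131, 0, 0, 0.28, 0.03, -0.0152, 0.0011, 0.131, 0, 0, 0.28, 0.03, -0.0152, 0.0011, 0.131, 0, 0, 0.28, 0.03, -0.0152, 0.0011, 0.131, 0, 0, 0.28, 0.03, -0.0152, 0.0011, 0.131, 0, 0, 0.28]
}}

```text
t: 3.5
eef_pos: [0.5101, -0.1109, 0.1444]
eef_rot: [0.79, 0.613, 0.0, 0.001]
ft_force: [0.1, -0.3, 0.5]
opening: 0.354
grasp_force: 0.0
```

Run:
```python
from h import *
c=read_camera("wrist"); s=sense(); print(s["eef_pos"],s["opening"],s["qpos"])
save(c["img"][200:,100:540],"w1.png")
```

```text
[ 0.50994333 -0.11075372  0.14401358] 0.34811172083668435 [-4.64808123e-01 -1.03204215e-01 -4.01316646e-01  1.27088990e+00
 -9.03056680e-05  1.35794807e+00]
```

View pics/w1.png

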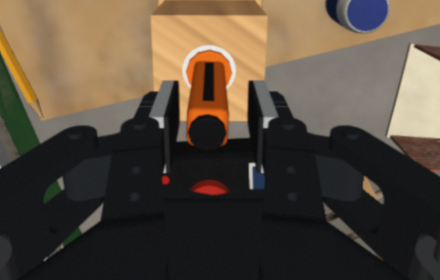

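Request:
{"api": "jog_arm", "payload": {
  "targets": [0.03, 0.0035, -0.0005, 0, 0, 0, 0, 0.03, 0.0035, -0.0005, 0, 0, 0, 0, 0.0, 0.0035, -0.0005, 0, 0, 0, 0, 0.0, 0.0035, -0.0005, 0, 0, 0, 0, 0.0, 0.0035, -0.0005, 0, 0, 0, 0, 0.0, 0.0035, -0.0005, 0, 0, 0, 0, 0.0, 0.0035, -0.0005, 0, 0, 0, 0]
}}

```text
t: 4.25
eef_pos: [0.5098, -0.1069, 0.143]
eef_rot: [0.79, 0.613, 0.0, 0.0]
ft_force: [-0.3, 1.5, 1.2]
opening: 0.154
grasp_force: 58.4
```

Run:
```python
from h import *
np.set_printoptions(precision=4,suppress=True)
s=sense(); print(s["eef_pos"],s["opening"],s["grasp_force"],s["ft_force"],s["wrist_torque"],s["t"])
```

```text
[ 0.5098 -0.1069  0.143 ] 0.1535500033786988 58.35589528083801 [-0.2684  1.5467  1.2089] [ 0.35   -0.0653  0.0176] 4.25
```

Request:
{"api": "jog_arm", "payload": {
  "targets": [0.0, 0, 0, -0.02, 0, 0, 0, 0.0, 0, 0, -0.05, 0, 0, 0, 0.0, 0, 0, -0.085, 0, 0, 0, 0.0, 0, 0, -0.12, 0, 0, 0, 0.0, 0, 0, -0.12, 0, 0, 0, 0.0, 0, 0, -0.12, 0, 0, 0]
}}

```text
t: 4.85
eef_pos: [0.5101, -0.1072, 0.2632]
eef_rot: [0.79, 0.613, 0.0, 0.001]
ft_force: [-0.8, 0.2, -0.6]
opening: 0.153
grasp_force: 58.8
```

Run:
```python
from h import *
np.set_printoptions(precision=4,suppress=True)
s=sense(); print(s["eef_pos"],s["opening"],s["grasp_force"],s["ft_force"],s["wrist_torque"],s["t"])
a=read_camera("scene"); b=read_camera("top")
# find tip in scene: crop
def proj(c,p):
    q=np.linalg.inv(c["T"])@np.r_[p,1]; x,y=q[0]/-q[2],-q[1]/-q[2]; k=1+c["k1"]*(x*x+y*y); K=c["mtx"]
    return K[0,0]*x*k+K[0,2],K[1,1]*y*k+K[1,2]
tip=s["eef_pos"]-[0,0,.133]; u,v=map(int,proj(a,tip)); print(u,v)
A=cv2.resize(a["img"][v-40:v+20,u-30:u+30],(600,600),interpolation=cv2.INTER_CUBIC)
save(A,"s2.png")
for r in trace("top","bush")[:2]: print(r["conf"],r["uv"],at_z(b,r["uv"],.05),r["region"].sum())
```

```text
[ 0.5101 -0.1072  0.2632] 0.15262892145906548 58.77283215522766 [-0.8494  0.1685 -0.5867] [ 0.0047 -0.007  -0.0336] 4.85
367 176
```

View pics/s2.png

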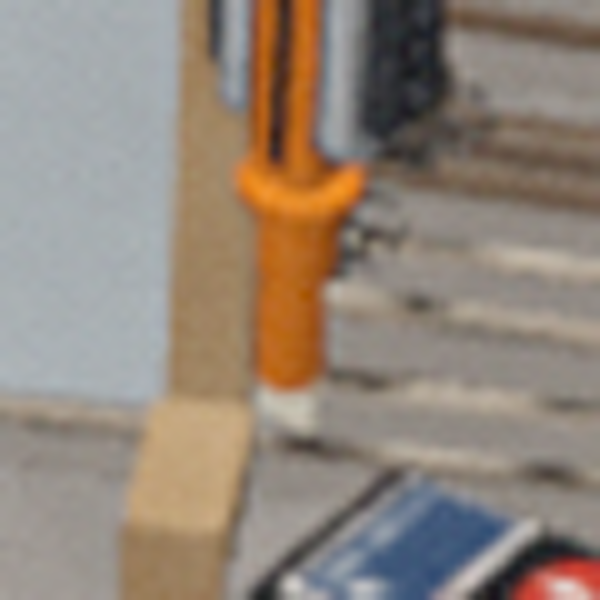

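Request:
{"api": "jog_arm", "payload": {
  "targets": [0.0, 0.314, -0.0175, 0, 0, 0, -1.05, 0.0, 0.314, -0.0175, 0, 0, 0, -1.05, 0.0, 0.314, -0.0175, 0, 0, 0, -1.05, 0.0, 0.314, -0.0175, 0, 0, 0, -1.05, 0.0, 0.314, -0.0175, 0, 0, 0, -1.05, 0.0, 0.314, -0.0175, 0, 0, 0, -1.05, 0.0, 0.314, -0.0175, 0, 0, 0, -1.05, 0.0, 0.314, -0.0175, 0, 0, 0, -1.05, 0.0, 0.314, -0.0175, 0, 0, 0, -1.05, 0.0, 0.314, -0.0175, 0, 0, 0, -1.05, 0.0, 0.314, -0.0175, 0, 0, 0, -1.05]
}}

```text
t: 6.1
eef_pos: [0.5711, 0.2003, 0.2627]
eef_rot: [0.378, 0.926, -0.0, -0.0]
ft_force: [0.1, 1.0, 0.3]
opening: 0.153
grasp_force: 58.8
```

Run:
```python
from h import *
np.set_printoptions(precision=4,suppress=True)
s=sense(); print(s["t"],s["qpos"],s["eef_pos"],s["eef_rot"],s["grasp_force"],s["ft_force"],s["wrist_torque"])
c=read_camera("wrist"); save(c["img"],"w2.png"); np.savez("w2.npz",**c)
for k in ("bush","preset_face"):
    for r in trace("wrist",k)[:1]: print(k,r["conf"],r["uv"],r["region"].sum(),at_d(c,r["uv"]),at_z(c,r["uv"],.05)); 
r=trace("wrist","bush")
u,v=map(int,r[0]["uv"]) if r else (320,240)
A=c["img"][v-30:v+30,u-40:u+40]; print(u-40,v-30)
save(cv2.resize(A,(800,600),interpolation=cv2.INTER_CUBIC),"w2c.png")
```

```text
6.1 [ 0.1216  0.1157  0.035   1.4904 -0.0002  0.8977] [0.5711 0.2003 0.2627] [ 0.3784  0.9257 -0.0002 -0.0001] 58.76493036746979 [0.0719 0.9549 0.2738] [ 0.0012  0.0494 -0.0087]
bush 0.57 [309.4, 187.5] 511 [0.5463 0.2219 0.0484] [0.5462 0.2221 0.05  ]
preset_face 0.96 [259.4, 220.2] 31128 [0.5355 0.1775 0.0682] [0.5362 0.1728 0.05  ]
269 157
```

View pics/w2c.png

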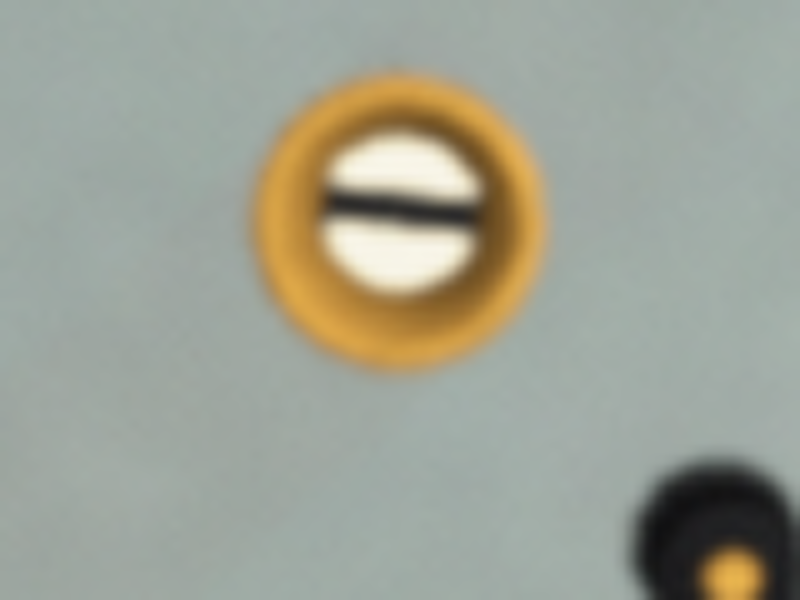

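Run:
```python
from h import *
np.set_printoptions(precision=4,suppress=True)
c=dict(np.load("w2.npz"))
f=lambda u,v,z: at_z(c,(u/10+269,v/10+157),z)
print("ring",f(400,222,.05),"face",f(400,212,.0345))
d=f(475,216,.0345)-f(330,202,.0345); print("slot deg",np.degrees(np.arctan2(d[1],d[0])))
Rm=R.from_quat([0.3784,0.9257,-.0002,-.0001]).as_matrix(); print("tooly deg",np.degrees(np.arctan2(Rm[1,1],Rm[0,1])),Rm[:2,:2])
tip=np.array([.5711,.2003,.2627-.133])
q=np.linalg.inv(c["T"])@np.r_[tip,1]; K=c["mtx"]; u,v=K[0,0]*q[0]/-q[2]+K[0,2],K[1,1]*q[1]/q[2]+K[1,2]; print("tip expected",u,v)
u,v=int(u),int(v); print(u-50,v-37)
save(cv2.resize(c["img"][v-37:v+38,u-50:u+50],(800,600),interpolation=cv2.INTER_CUBIC),"w2t.png")
```

```text
ring [0.5411 0.2266 0.05  ] face [0.5414 0.2261 0.0345]
slot deg 40.05722926901854
tooly deg 45.53328731060949 [[-0.7137  0.7005]
 [ 0.7005  0.7137]]
tip expected 311.37921417646055 255.5611139334309
261 218
```

View pics/w2t.png

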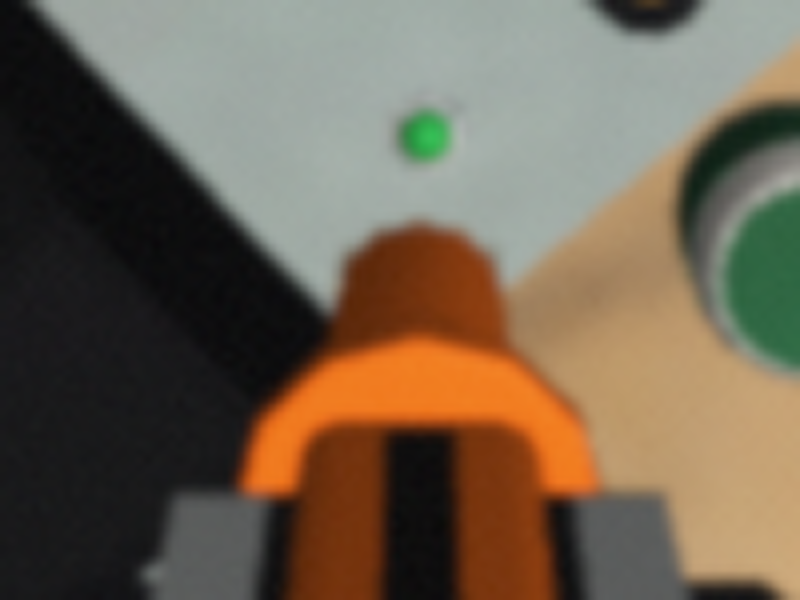

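Run:
```python
from h import *
np.set_printoptions(precision=4,suppress=True)
c=dict(np.load("w2.npz"))
Rm=R.from_quat([0.3784,0.9257,-.0002,-.0001]).as_matrix(); t=np.array([.5711,.2003,.2627])
for n,u,v,h,r in(("shank",421,222,.010,.006),("flange",421,338,.048,.011),("handle",421,425,.052,.007),("stripe_bot",421,432,.052,.007),("shL",340,300,.02,0),("shR",500,300,.02,0)):
    p=at_z(c,(u/8+261,v/8+218),.2627-.133+h); q=Rm.T@(p-t); print(n,q-[r,0,0])
print(Rm.T@(np.array([.5411,.2266,.05])-t))
```

```text
shank [0.0032 0.0014 0.123 ]
flange [0.0021 0.0013 0.085 ]
handle [0.002  0.0013 0.081 ]
stripe_bot [0.0016 0.0013 0.081 ]
shL [ 0.0064 -0.0043  0.113 ]
shR [0.0065 0.0069 0.113 ]
[ 0.0398 -0.0022  0.2127]
```

Request:
{"api": "jog_arm", "payload": {
  "targets": [0.0, 0.0376, -0.0035, 0.0, 0, 0, 0.095, 0.0, 0.0376, -0.0035, 0.03, 0, 0, 0.095, 0.0, 0.0376, -0.0035, 0.06, 0, 0, 0.095, 0.0, 0.0376, -0.0035, 0.074, 0, 0, 0.095, 0.0, 0.0376, -0.0035, 0.074, 0, 0, 0.095, 0.0, 0.0376, -0.0035, 0.074, 0, 0, 0.095]
}}

```text
t: 6.9
eef_pos: [0.5422, 0.2251, 0.1899]
eef_rot: [0.421, 0.907, 0.0, 0.0]
ft_force: [-0.1, -0.0, 0.2]
opening: 0.159
grasp_force: 58.8
```

Run:
```python
from h import *
np.set_printoptions(precision=4,suppress=True)
s=sense(); print(s["eef_pos"],s["eef_rot"],s["ft_force"],s["wrist_torque"],s["t"])
a=read_camera("scene"); b=read_camera("top")
tip=s["eef_pos"]-[0,0,.133]
def proj(c,p):
    q=np.linalg.inv(c["T"])@np.r_[p,1]; x,y=q[0]/-q[2],-q[1]/-q[2]; k=1+c["k1"]*(x*x+y*y); K=c["mtx"]
    return K[0,0]*x*k+K[0,2],K[1,1]*y*k+K[1,2]
u,v=map(int,proj(a,tip)); print(u,v,proj(a,[.5411,.2266,.05]))
A=cv2.resize(a["img"][v-22:v+23,u-30:u+30],(800,600),interpolation=cv2.INTER_CUBIC); print(u-30,v-22)
save(A,"s3.png")
```

```text
[0.5422 0.2251 0.1899] [0.4206 0.9072 0.0002 0.0003] [-0.0886 -0.0048  0.2279] [-0.0384 -0.0285  0.0335] 6.9
256 327 (np.float64(256.74190917214395), np.float64(331.3421808250539))
226 305
```

View pics/s3.png

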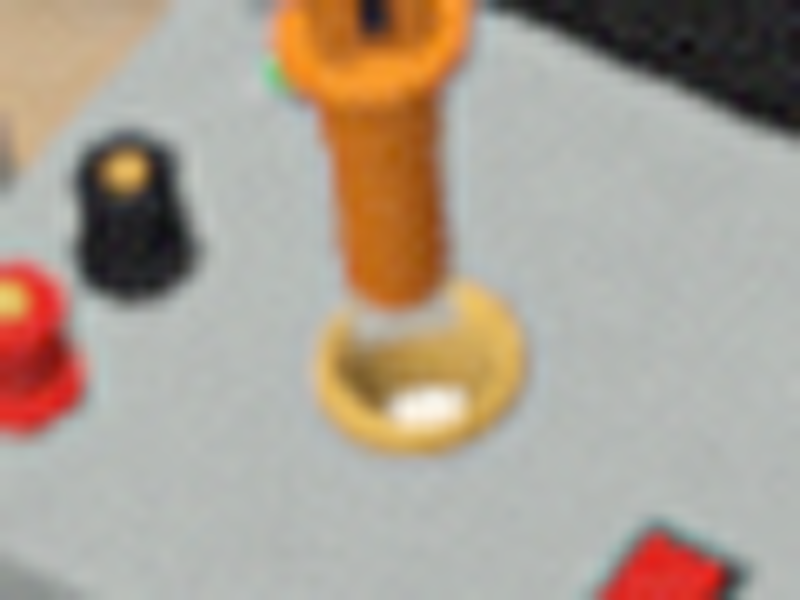

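Request:
{"api": "jog_arm", "payload": {
  "targets": [0.0, 0.0003, -0.0012, 0.0, 0, 0, 0, 0.0, 0.0003, -0.0012, 0.006, 0, 0, 0, 0.0, 0.0003, -0.0012, 0.012, 0, 0, 0, 0.0, 0.0003, -0.0012, 0.015, 0, 0, 0, 0.0, 0.0003, -0.0012, 0.017, 0, 0, 0, 0.0, 0.0003, -0.0012, 0.017, 0, 0, 0]
}}

```text
t: 7.6
eef_pos: [0.5406, 0.2246, 0.1715]
eef_rot: [0.42, 0.907, -0.0, -0.0]
ft_force: [0.9, 0.1, -1.5]
opening: 0.153
grasp_force: 58.7
```

Request:
{"api": "jog_arm", "payload": {
  "targets": [0.0, 0, 0, 0.001, 0, 0, 0, 0.0, 0, 0, 0.002, 0, 0, 0, 0.0, 0, 0, 0.002, 0, 0, 0]
}}

```text
t: 7.9
eef_pos: [0.5407, 0.2246, 0.17]
eef_rot: [0.42, 0.907, -0.0, 0.0]
ft_force: [1.1, 0.1, 0.5]
opening: 0.156
grasp_force: 59.0
```

Request:
{"api": "jog_arm", "payload": {
  "targets": [0.0, 0, 0, 0.001, 0, 0, 0, 0.0, 0, 0, 0.002, 0, 0, 0, 0.0, 0, 0, 0.002, 0, 0, 0]
}}

```text
t: 8.2
eef_pos: [0.541, 0.2246, 0.1694]
eef_rot: [0.42, 0.907, 0.0, 0.001]
ft_force: [-2.2, -1.6, 10.7]
opening: 0.151
grasp_force: 60.4
```

Request:
{"api": "jog_arm", "payload": {
  "targets": [0.0, 0, 0, 0.001, 0, 0, 0, 0.0, 0, 0, 0.0015, 0, 0, 0, 0.0, 0, 0, 0.0015, 0, 0, 0]
}}

```text
t: 8.5
eef_pos: [0.5417, 0.2241, 0.1677]
eef_rot: [0.421, 0.907, -0.0, 0.002]
ft_force: [2.4, -4.1, 2.4]
opening: 0.15
grasp_force: 59.3
```

Run:
```python
from h import *
np.set_printoptions(precision=4,suppress=True)
for i in range(4):
  s=sense(); print(s["eef_pos"],s["ft_force"],s["wrist_torque"]); read_camera("wrist")
```

```text
[0.5417 0.2241 0.1677] [ 2.3775 -4.1434  2.4271] [-1.197  -0.5981 -0.018 ]
[0.5416 0.2241 0.1674] [ 2.8497 -5.1399  2.9389] [-1.2779 -0.7829 -0.0118]
[0.5416 0.224  0.1673] [ 2.6754 -4.5198  3.0243] [-1.286  -0.6885 -0.0227]
[0.5416 0.224  0.1672] [ 2.7809 -4.6842  4.3006] [-1.2765 -0.7304  0.0015]
```

Request:
{"api": "jog_arm", "payload": {
  "targets": [0.0, -0.0008, 0.0001, 0, 0, 0, 0, 0.0, -0.0016, 0.0003, 0, 0, 0, 0, 0.0, -0.0016, 0.0003, 0, 0, 0, 0]
}}

```text
t: 9.0
eef_pos: [0.5421, 0.2235, 0.1664]
eef_rot: [0.421, 0.907, -0.0, 0.0]
ft_force: [1.6, -2.9, 2.2]
opening: 0.153
grasp_force: 59.1
```

Run:
```python
from h import *
np.set_printoptions(precision=4,suppress=True)
for i in range(2):
  s=sense(); print(s["eef_pos"],s["eef_rot"],s["ft_force"],s["wrist_torque"]); read_camera("wrist")
```

```text
[0.5421 0.2235 0.1664] [ 0.4205  0.9073 -0.0001  0.0001] [ 1.603  -2.9079  2.1562] [-0.828  -0.4804  0.0336]
[0.542  0.2235 0.1663] [ 0.4205  0.9073 -0.0002  0.0002] [ 2.8678 -3.199   2.6018] [-0.8921 -0.4561 -0.0225]
```

Request:
{"api": "jog_arm", "payload": {
  "targets": [0.0, -0.0008, 0.0001, 0, 0, 0, 0, 0.0, -0.0016, 0.0002, 0, 0, 0, 0, 0.0, -0.0016, 0.0002, 0, 0, 0, 0]
}}

```text
t: 9.4
eef_pos: [0.5427, 0.2228, 0.1659]
eef_rot: [0.42, 0.907, 0.0, -0.001]
ft_force: [-0.7, 0.5, -0.0]
opening: 0.155
grasp_force: 58.8
```

Run:
```python
from h import *
np.set_printoptions(precision=4,suppress=True)
for i in range(2):
  s=sense(); print(s["eef_pos"],s["eef_rot"],s["ft_force"],s["wrist_torque"]); read_camera("wrist")
```

```text
[0.5427 0.2228 0.1659] [ 0.4203  0.9074  0.0001 -0.0007] [-0.7064  0.4554 -0.0389] [-0.0153 -0.0564  0.0608]
[0.5427 0.2229 0.1659] [ 0.4203  0.9074  0.     -0.0006] [-0.1386  1.0002 -0.9331] [-0.0417  0.0193  0.0011]
```

Request:
{"api": "jog_arm", "payload": {
  "targets": [0.0, 0, 0, 0.0005, 0, 0, 0, 0.0, 0, 0, 0.001, 0, 0, 0, 0.0, 0, 0, 0.001, 0, 0, 0]
}}

```text
t: 9.8
eef_pos: [0.543, 0.2226, 0.1652]
eef_rot: [0.42, 0.907, -0.0, -0.0]
ft_force: [0.1, -0.4, -0.5]
opening: 0.155
grasp_force: 58.8
```

```bash
cat > q.py <<'E'
from h import *
np.set_printoptions(precision=4,suppress=True)
for i in range(2):
  s=sense(); print(s["eef_pos"],s["eef_rot"],s["ft_force"],s["wrist_torque"],s["qpos"][5],s["t"]); read_camera("wrist")
E
python3 q.py
```

```text
[0.543  0.2226 0.1652] [ 0.4204  0.9074 -0.0001 -0.0001] [ 0.0799 -0.4097 -0.5349] [ 0.0037  0.0216 -0.0044] 1.0341394161889872 9.8
[0.543  0.2226 0.1653] [ 0.4204  0.9073 -0.0001 -0.0001] [ 0.3137  1.2536 -1.187 ] [-0.0207  0.0978  0.0331] 1.0341733175793413 9.85
```

Request:
{"api": "jog_arm", "payload": {
  "targets": [0.0, 0, 0, 0.0005, 0, 0, 0, 0.0, 0, 0, 0.001, 0, 0, 0, 0.0, 0, 0, 0.0015, 0, 0, 0, 0.0, 0, 0, 0.0015, 0, 0, 0]
}}

```text
t: 10.3
eef_pos: [0.543, 0.2225, 0.1637]
eef_rot: [0.42, 0.907, -0.0, -0.0]
ft_force: [-0.6, 0.4, -0.8]
opening: 0.159
grasp_force: 58.9
```

```bash
python3 q.py
```

```text
[0.543  0.2225 0.1637] [ 0.4204  0.9073 -0.0001 -0.0001] [-0.6068  0.352  -0.8252] [ 0.0064  0.1942 -0.0053] 1.0341339693171825 10.3
[0.543  0.2226 0.1638] [ 0.4204  0.9073 -0.0001 -0.0001] [-0.0436  0.452  -0.6151] [0.0478 0.1826 0.0279] 1.0341328143082429 10.35
```

Request:
{"api": "jog_arm", "payload": {
  "targets": [0.0, 0, 0, 0.0005, 0, 0, 0, 0.0, 0, 0, 0.001, 0, 0, 0, 0.0, 0, 0, 0.0015, 0, 0, 0, 0.0, 0, 0, 0.0015, 0, 0, 0]
}}

```text
t: 10.8
eef_pos: [0.543, 0.2226, 0.1623]
eef_rot: [0.42, 0.907, -0.0, -0.0]
ft_force: [-1.4, -0.9, -0.1]
opening: 0.153
grasp_force: 58.9
```

```bash
python3 q.py
```

```text
[0.543  0.2226 0.1623] [ 0.4204  0.9073 -0.0001 -0.    ] [-1.4028 -0.8598 -0.135 ] [-0.0192  0.3322  0.0126] 1.0341296339923995 10.8
[0.5431 0.2225 0.1623] [ 0.4204  0.9073 -0.0001 -0.    ] [-1.4136 -0.5077 -0.1285] [-0.068   0.3306  0.0036] 1.0341639173173058 10.85
```

Request:
{"api": "jog_arm", "payload": {
  "targets": [0.0, 0.0002, -0.0003, 0.0004, 0, 0, 0, 0.0, 0.0002, -0.0003, 0.0008, 0, 0, 0, 0.0, 0.0002, -0.0003, 0.0013, 0, 0, 0, 0.0, 0.0002, -0.0003, 0.0013, 0, 0, 0]
}}

```text
t: 11.3
eef_pos: [0.5428, 0.2225, 0.161]
eef_rot: [0.42, 0.907, -0.0, 0.0]
ft_force: [-0.4, -0.0, -0.9]
opening: 0.154
grasp_force: 58.8
```

```bash
python3 q.py
python3 - <<'E'
from h import *
b=read_camera("scene")
for k in("needle","set_hand"):
  for r in trace("scene",k)[:2]: print(k,r["conf"],r["uv"],r["region"].sum())
A=b["img"][255:310,260:345]; save(cv2.resize(A,(800,518),interpolation=cv2.INTER_CUBIC),"n0.png")
E
```

```text
[0.5428 0.2225 0.161 ] [ 0.4204  0.9073 -0.      0.0001] [-0.3916 -0.0261 -0.8789] [ 0.0158 -0.017  -0.0147] 1.0341772668196056 11.3
[0.5428 0.2225 0.161 ] [ 0.4204  0.9073 -0.      0.0001] [ 0.2375  0.4943 -0.4427] [-0.0074 -0.0148  0.0199] 1.0341835538176365 11.35
set_hand 0.42 [308.5, 281.3] 110
```

Request:
{"api": "jog_arm", "payload": {
  "targets": [0.0, 0, 0, 0.0004, 0, 0, 0, 0.0, 0, 0, 0.0008, 0, 0, 0, 0.0, 0, 0, 0.0008, 0, 0, 0]
}}

```text
t: 11.85
eef_pos: [0.5427, 0.2225, 0.1602]
eef_rot: [0.42, 0.907, -0.0, -0.0]
ft_force: [0.3, -0.8, -0.1]
opening: 0.154
grasp_force: 58.8
```

```bash
python3 q.py
```

```text
[0.5427 0.2225 0.1602] [ 0.4204  0.9073 -0.0001 -0.    ] [ 0.2623 -0.8216 -0.0708] [ 0.0186  0.0271 -0.0349] 1.0341567436243055 11.85
[0.5427 0.2225 0.1602] [ 0.4204  0.9073 -0.0001 -0.    ] [-0.019   0.3601 -0.8353] [-0.0095  0.0022 -0.0255] 1.0341764889259872 11.9
```

View pics/n0.png

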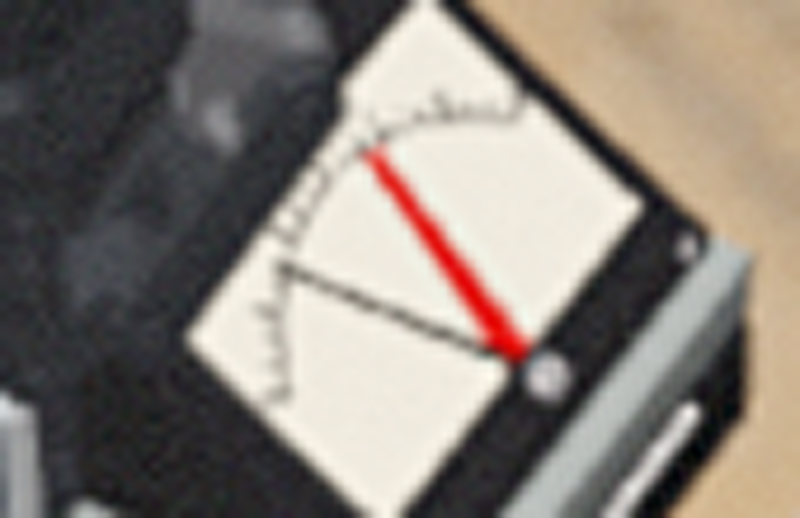

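```bash
cat > dial.py <<'E'
from h import *
c=read_camera("scene"); s=sense(); im=c["img"].astype(int)
cr=lambda x,y:(x/9.41+260,y/9.41+255)
# dial plane: vertical normal from ivory depth pixels
ys,xs=np.mgrid[255:310,260:345]; p=im[ys,xs]
iv=(p.min(-1)>190)
poly=np.array([cr(430,10),cr(630,205),cr(400,500),cr(200,340)],np.float32)
ins=np.array([[cv2.pointPolygonTest(poly,(float(x),float(y)),False)>0 for x,y in zip(a,b)] for a,b in zip(xs,ys)])
def pl():
    m=iv&ins; P=np.array([at_d(c,(x,y)) for x,y in zip(xs[m],ys[m])]); o=np.median(P,0)
    ok=np.linalg.norm(P-o,axis=1)<.06; o=P[ok].mean(0); n=np.linalg.svd(P[ok]-o)[2][2]; return o,n*np.sign(n[2])
import os
if not os.path.exists("pl.npz"): o,n=pl(); np.savez("pl.npz",o=o,n=n)
z=np.load("pl.npz"); o,n=z["o"],z["n"]
def on(uv):
    d=c["T"][:3,:3]@ray(c,uv); t=c["T"][:3,3]; return t+d*(n@(o-t))/(n@d)
ey=np.array([0,-1,0.]); ex=ey-n*(n@ey); ex/=np.linalg.norm(ex); ez=np.cross(n,ex)
piv=on(cr(547,375))
P=np.array([[on((x,y))-piv for x,y in zip(a,b)] for a,b in zip(xs,ys)])
X,Y=P@ex,P@ez; r=np.hypot(X,Y); th=np.degrees(np.arctan2(X,Y))
red=p[...,0]-p[...,1:].max(-1); dark=np.clip(200-p.max(-1),0,None)
B=ins&(r>.016)&(r<.040)
for nm,w in(("red",np.where(B&(red>60),red,0)),("dark",np.where(B&(dark>25),dark,0))):
    h=np.histogram(th,np.arange(-60,61,3),weights=w)[0]; k=h.argmax(); t0=-60+3*k+1.5
    m=abs(th-t0)<9; ww=w*m; print(nm,"angle %.2f"%((ww*th).sum()/ww.sum()),"n",(ww>0).sum(), "tot",ww.sum())
print("n",n,"tool y deg",np.degrees(np.arctan2(*(R.from_quat(s["eef_rot"]).as_matrix()[[1,0],1]))),s["eef_pos"],s["ft_force"],s["wrist_torque"],"q6",s["qpos"][5],s["t"])
E
python3 dial.py; python3 -c "
import numpy as np;print(np.load('pl.npz')['o'])"
```

```text
red angle 8.89 n 44 tot 6367
dark angle -22.63 n 17 tot 852
n [-0.57214283  0.02535589  0.81976196] tool y deg 40.27704742763564 [0.54275772 0.22251594 0.16026059] [ 0.08268432  0.75003352 -0.16336832] [-0.04847431  0.03604424  0.01555342] q6 1.034169388012163 12.0
[0.51445839 0.12358369 0.07248439]
```

Request:
{"api": "jog_arm", "payload": {
  "targets": [0.0, 0, 0, 0, 0, 0, 0.06, 0.0, 0, 0, 0, 0, 0, 0.12, 0.0, 0, 0, 0, 0, 0, 0.17, 0.0, 0, 0, 0, 0, 0, 0.17]
}}

```text
t: 12.4
eef_pos: [0.5424, 0.2224, 0.1601]
eef_rot: [0.496, 0.868, -0.0, -0.0]
ft_force: [-2.5, -1.3, 0.2]
opening: 0.152
grasp_force: 58.9
```

```bash
python3 dial.py
```

```text
red angle 8.86 n 45 tot 6420
dark angle -22.45 n 15 tot 725
n [-0.57214283  0.02535589  0.81976196] tool y deg 30.601133443748203 [0.54239687 0.22239975 0.16011282] [-2.87990907 -0.76070403 -0.27714482] [-0.34430101  0.6165409  -0.01730045] q6 1.2030541099574328 12.45
```

Request:
{"api": "jog_arm", "payload": {
  "targets": [0.0, 0.0002, -0.0008, 0, 0, 0, 0, 0.0, 0.0002, -0.001, 0, 0, 0, 0.06, 0.0, 0.0002, -0.0012, 0, 0, 0, 0.12, 0.0, 0.0002, -0.0012, 0, 0, 0, 0.12]
}}

```text
t: 12.85
eef_pos: [0.5417, 0.2221, 0.1602]
eef_rot: [0.547, 0.837, 0.0, 0.0]
ft_force: [-0.4, -0.4, -1.0]
opening: 0.156
grasp_force: 58.7
```

```bash
python3 dial.py
```

```text
red angle 8.89 n 44 tot 6353
dark angle -19.16 n 20 tot 947
n [-0.57214283  0.02535589  0.81976196] tool y deg 23.772274562673168 [0.54167633 0.22204822 0.16023585] [-0.1814174   0.41491039 -1.70342841] [-0.14509334  0.02941401  0.005308  ] q6 1.321768321300064 12.9
```

Request:
{"api": "jog_arm", "payload": {
  "targets": [0.0, 0, -0.0003, 0, 0, 0, 0.09, 0.0, 0.0001, -0.0006, 0, 0, 0, 0.18, 0.0, 0.0001, -0.0008, 0, 0, 0, 0.26, 0.0, 0.0002, -0.0011, 0, 0, 0, 0.34, 0.0, 0.0002, -0.0011, 0, 0, 0, 0.34]
}}

```text
t: 13.4
eef_pos: [0.5404, 0.2217, 0.1602]
eef_rot: [0.681, 0.733, -0.0, 0.0]
ft_force: [-1.1, -1.7, -0.4]
opening: 0.153
grasp_force: 58.8
```

```bash
python3 dial.py
```

```text
red angle 8.72 n 44 tot 6384
dark angle -8.41 n 18 tot 840
n [-0.57214283  0.02535589  0.81976196] tool y deg 4.368219471747867 [0.54038156 0.22170252 0.16015949] [-2.02707429 -1.63526083 -0.20306999] [-0.46787759  0.44911689 -0.0547284 ] q6 1.660299270265273 13.45
```

Request:
{"api": "jog_arm", "payload": {
  "targets": [0.0, -0.0004, -0.0008, 0, 0, 0, 0.09, 0.0, -0.0003, -0.0011, 0, 0, 0, 0.18, 0.0, -0.0003, -0.0014, 0, 0, 0, 0.26, 0.0, -0.0002, -0.0017, 0, 0, 0, 0.34, 0.0, -0.0002, -0.0017, 0, 0, 0, 0.34]
}}

```text
t: 13.95
eef_pos: [0.5388, 0.2215, 0.1602]
eef_rot: [0.794, 0.607, -0.0, 0.0]
ft_force: [-0.8, -1.1, -1.3]
opening: 0.155
grasp_force: 58.7
```

```bash
python3 dial.py
```

```text
red angle 8.98 n 45 tot 6465
dark angle 1.41 n 15 tot 769
n [-0.57214283  0.02535589  0.81976196] tool y deg -15.062528481945765 [0.5388034  0.22152877 0.16019438] [-0.79167485 -0.45567659 -0.64355627] [-0.24838097  0.27658596  0.0705134 ] q6 1.9994407285472224 14.0
```

Request:
{"api": "jog_arm", "payload": {
  "targets": [0.0, -0.0001, -0.0004, 0, 0, 0, 0.07, 0.0, -0.0001, -0.0006, 0, 0, 0, 0.14, 0.0, -0.0001, -0.0006, 0, 0, 0, 0.14]
}}

```text
t: 14.3
eef_pos: [0.5382, 0.2216, 0.1602]
eef_rot: [0.835, 0.551, -0.0, -0.0]
ft_force: [-1.2, -0.9, -0.7]
opening: 0.157
grasp_force: 58.7
```

```bash
cat >> dial.py <<'E'
# angular profile of dark and red over radius bands
for lo,hi in((.016,.028),(.028,.040)):
    m=ins&(r>lo)&(r<hi); b=np.arange(-10,26,2.)
    N=np.histogram(th[m],b)[0]+1e-9
    print("G",np.round(np.histogram(th[m],b,weights=p[...,1][m])[0]/N).astype(int)); print("R",np.round(np.histogram(th[m],b,weights=p[...,0][m])[0]/N).astype(int))
E
python3 dial.py
```

```text
red angle 9.95 n 38 tot 4672
dark angle 5.98 n 17 tot 942
n [-0.57214283  0.02535589  0.81976196] tool y deg -23.074039581452936 [0.53819488 0.22160238 0.16020556] [-1.6925574  -1.04673523 -0.8655148 ] [-0.14573783  0.31953669  0.07576926] q6 2.1395472478220485 14.35
G [237 212 222 190 182   0  98  37   5  14  69 100 163 195 221 237 235]
R [241 235 238 226 222   0 169 128 140 172 209 226 235 237 239 241 240]
G [233 234 235 236 235 238 224 167  85  25  40 116 184 226 239 237 237]
R [239 239 240 241 239 241 222 169 152 182 216 232 236 239 240 240 240]
```

Request:
{"api": "jog_arm", "payload": {
  "targets": [0.0, -0.0003, -0.0004, 0, 0, 0, 0.03, 0.0, -0.0003, -0.0005, 0, 0, 0, 0.06, 0.0, -0.0003, -0.0005, 0, 0, 0, 0.06]
}}

```text
t: 14.65
eef_pos: [0.5378, 0.2216, 0.1603]
eef_rot: [0.851, 0.525, 0.0, 0.0]
ft_force: [-0.7, -0.3, -1.8]
opening: 0.158
grasp_force: 58.6
```

```bash
cat >> dial.py <<'E'
w=np.where(ins&(r>.02)&(r<.042)&(abs(th-9)<12),np.clip(232-p[...,0],0,None)*1.,0); w[w<15]=0
print("needle by R deficit %.2f"%((w*th).sum()/w.sum()))
w=np.where(ins&(r>.02)&(r<.042)&(abs(th-9)<12),np.clip(190-p[...,1],0,None)*1.,0)
print("hand by G deficit %.2f"%((w*th).sum()/w.sum()))
E
python3 dial.py
```

```text
red angle 9.50 n 40 tot 4243
dark angle 7.95 n 17 tot 996
n [-0.57214283  0.02535589  0.81976196] tool y deg -26.671444771159244 [0.53776498 0.22158061 0.16024811] [-0.41513057  1.12168243 -2.18559203] [0.11581792 0.03038529 0.06409376] q6 2.2023883930913732 14.7
G [236 213 223 191 181   0  95  44   7  12  67 101 160 194 223 236 235]
R [241 238 239 233 230   0 195 143 125 146 185 210 230 238 241 241 241]
G [233 234 235 236 234 237 224 174 106  45  42 112 184 225 240 236 236]
R [239 239 239 240 240 242 237 210 157 147 180 220 237 240 241 240 240]
needle by R deficit 8.14
hand by G deficit 9.06
```

Request:
{"api": "jog_arm", "payload": {
  "targets": [0.0, 0, 0, 0, 0, 0, 0.015, 0.0, 0, 0, 0, 0, 0, 0.015, 0.0, 0, 0, 0, 0, 0, 0.015, 0.0, 0, 0.0001, 0, 0, 0, -0.03, 0.0, 0, 0.0002, 0, 0, 0, -0.07, 0.0, 0, 0.0002, 0, 0, 0, -0.07]
}}

```text
t: 15.3
eef_pos: [0.538, 0.2214, 0.1605]
eef_rot: [0.832, 0.554, 0.0, 0.0]
ft_force: [0.5, 0.1, -0.6]
opening: 0.157
grasp_force: 58.8
```

```bash
python3 dial.py | grep -v '^[GR] '
```

```text
red angle 9.26 n 40 tot 4140
dark angle 8.32 n 18 tot 1055
n [-0.57214283  0.02535589  0.81976196] tool y deg -22.785798010087476 [0.53797383 0.22137105 0.16048063] [-0.24931143  0.6074362   0.05608335] [-0.00376867  0.05654623 -0.01927619] q6 2.1342683115192984 15.35
needle by R deficit 8.54
hand by G deficit 9.08
```

Request:
{"api": "jog_arm", "payload": {
  "targets": [0.0, 0, 0, -0.002, 0, 0, 0, 0.0, 0, 0, -0.005, 0, 0, 0, 0.0, 0, 0, -0.008, 0, 0, 0, 0.0, 0, 0, -0.012, 0, 0, 0, 0.0, 0, 0, -0.016, 0, 0, 0, 0.0, 0, 0, -0.022, 0, 0, 0, 0.0, 0, 0, -0.05, 0, 0, 0, 0.0, 0, 0, -0.08, 0, 0, 0, 0.0, 0, 0, -0.103, 0, 0, 0, 0.0, 0, 0, -0.103, 0, 0, 0]
}}

```text
t: 16.35
eef_pos: [0.5392, 0.2217, 0.2677]
eef_rot: [0.833, 0.554, 0.003, 0.001]
ft_force: [0.3, -0.0, -0.4]
opening: 0.155
grasp_force: 58.8
```

```bash
python3 dial.py | grep -v '^[GR] '
python3 - <<'E'
from h import *
s=sense(); M=R.from_quat(s["eef_rot"]).as_matrix(); G=R.from_quat([.79,.613,0,0]).as_matrix()
print(s["eef_rot"],M.T@(np.array([.5098,-.1069,.263])-s["eef_pos"]),(R.from_matrix(M.T@G)).as_rotvec())
E
```

```text
red angle 9.27 n 40 tot 4098
dark angle 8.40 n 19 tot 1113
n [-0.57214283  0.02535589  0.81976196] tool y deg -22.747237218014973 [0.53868251 0.22154177 0.2654013 ] [ 1.32423455 -0.49184665 -1.13796161] [-0.02069388  0.00663422  0.01114482] q6 2.1336515081056286 16.4
needle by R deficit 8.55
hand by G deficit 9.09
[8.32664366e-01 5.53775263e-01 1.55997579e-03 7.60620655e-04] [-0.31406761  0.10035377  0.00215049] [ 0.00311729 -0.0015337  -0.14602092]
```

Request:
{"api": "jog_arm", "payload": {
  "targets": [0.0, -0.314, 0.1003, 0.001, 0, 0, -0.146, 0.0, -0.314, 0.1003, 0.001, 0, 0, -0.146, 0.0, -0.314, 0.1003, 0.001, 0, 0, -0.146, 0.0, -0.314, 0.1003, 0.001, 0, 0, -0.146, 0.0, -0.314, 0.1003, 0.001, 0, 0, -0.146, 0.0, -0.314, 0.1003, 0.001, 0, 0, -0.146, 0.0, -0.314, 0.1003, 0.001, 0, 0, -0.146, 0.0, -0.314, 0.1003, 0.001, 0, 0, -0.146, 0.0, -0.314, 0.1003, 0.001, 0, 0, -0.146, 0.0, -0.314, 0.1003, 0.001, 0, 0, -0.146, 0.0, -0.314, 0.1003, 0.001, 0, 0, -0.146]
}}

```text
t: 17.5
eef_pos: [0.509, -0.1058, 0.262]
eef_rot: [0.79, 0.614, -0.0, -0.0]
ft_force: [-0.1, 0.3, -1.2]
opening: 0.157
grasp_force: 58.8
```

```bash
cat > g.py <<'E'
from h import *
np.set_printoptions(precision=5,suppress=True)
s=sense(); M=R.from_quat(s["eef_rot"]).as_matrix(); G=R.from_quat([.79,.613,0,0]).as_matrix()
print(s["eef_pos"],M.T@(np.array([.5098,-.1069,.143])-s["eef_pos"]),(R.from_matrix(M.T@G)).as_rotvec(),s["ft_force"],s["wrist_torque"])
E
python3 g.py
```

```text
[ 0.50898 -0.10579  0.26205] [-0.00089  0.00111  0.11905] [-0.00036 -0.00012  0.00166] [-0.1425   0.32878 -1.19973] [0.00549 0.01079 0.03727]
```

Request:
{"api": "jog_arm", "payload": {
  "targets": [0.0, -0.0009, 0.0011, 0.01, 0, 0, 0, 0.0, -0.0009, 0.0011, 0.035, 0, 0, 0, 0.0, -0.0009, 0.0011, 0.06, 0, 0, 0, 0.0, -0.0009, 0.0011, 0.066, 0, 0, 0, 0.0, -0.0009, 0.0011, 0.066, 0, 0, 0, 0.0, -0.0009, 0.0011, 0.066, 0, 0, 0]
}}

```text
t: 18.1
eef_pos: [0.5101, -0.1081, 0.1972]
eef_rot: [0.79, 0.613, 0.0, 0.001]
ft_force: [0.4, 0.1, 0.5]
opening: 0.157
grasp_force: 58.8
```

```bash
python3 g.py
```

```text
[ 0.51014 -0.10807  0.19724] [ 0.00107 -0.00068  0.05423] [0.00104 0.00032 0.00033] [0.44335 0.14794 0.53922] [-0.03648 -0.00429 -0.00451]
```

Request:
{"api": "jog_arm", "payload": {
  "targets": [0.0, 0.001, -0.0006, 0, 0, 0, 0, 0.0, 0.001, -0.0006, 0, 0, 0, 0, 0.0, 0.001, -0.0006, 0.005, 0, 0, 0, 0.0, 0.001, -0.0006, 0.009, 0, 0, 0, 0.0, 0.001, -0.0006, 0.012, 0, 0, 0, 0.0, 0.001, -0.0006, 0.012, 0, 0, 0]
}}

```text
t: 18.7
eef_pos: [0.5091, -0.1068, 0.1835]
eef_rot: [0.79, 0.613, -0.0, -0.0]
ft_force: [0.4, 0.4, 0.3]
opening: 0.16
grasp_force: 58.8
```

```bash
python3 g.py
```

```text
[ 0.50913 -0.10685  0.18354] [0.00011 0.00071 0.04054] [-0.00099 -0.00016 -0.00006] [0.3792  0.40917 0.3489 ] [-0.04989 -0.03678  0.04577]
```

Tip is about 7.5 mm into the hole, no force. Going on down.

Request:
{"api": "jog_arm", "payload": {
  "targets": [0.0, 0.0001, 0.0006, 0.005, 0, 0, 0, 0.0, 0.0001, 0.0006, 0.01, 0, 0, 0, 0.0, 0.0001, 0.0006, 0.015, 0, 0, 0, 0.0, 0.0001, 0.0006, 0.02, 0, 0, 0, 0.0, 0.0001, 0.0006, 0.024, 0, 0, 0, 0.0, 0.0001, 0.0006, 0.024, 0, 0, 0]
}}

```text
t: 19.3
eef_pos: [0.5097, -0.1068, 0.1595]
eef_rot: [0.79, 0.613, -0.0, -0.0]
ft_force: [-0.1, 0.1, 0.2]
opening: 0.155
grasp_force: 58.8
```

```bash
python3 g.py
```

```text
[ 0.50969 -0.10685  0.15949] [-0.00003  0.00014  0.01649] [-0.00106 -0.00016  0.00001] [-0.05737  0.09529  0.15714] [-0.00657 -0.01883 -0.04772]
```

Request:
{"api": "jog_arm", "payload": {
  "targets": [0.0, 0, 0.0001, 0.004, 0, 0, 0, 0.0, 0, 0.0001, 0.008, 0, 0, 0, 0.0, 0, 0.0001, 0.011, 0, 0, 0, 0.0, 0, 0.0001, 0.014, 0, 0, 0, 0.0, 0, 0.0001, 0.0155, 0, 0, 0, 0.0, 0, 0.0001, 0.0155, 0, 0, 0]
}}

```text
t: 19.9
eef_pos: [0.51, -0.107, 0.1446]
eef_rot: [0.79, 0.613, -0.0, -0.0]
ft_force: [0.9, -0.1, 0.2]
opening: 0.156
grasp_force: 58.8
```

```bash
python3 g.py
```

```text
[ 0.51004 -0.10702  0.14456] [ 0.00006 -0.00026  0.00156] [-0.00026  0.      -0.00004] [ 0.87774 -0.11298  0.19252] [ 0.00838  0.01882 -0.04021]
```

Request:
{"api": "jog_arm", "payload": {
  "targets": [0.0, 0, -0.0002, 0.0013, 0, 0, 0, 0.0, 0, -0.0002, 0.0013, 0, 0, 0, 0.018, 0, -0.0002, 0.0013, 0, 0, 0, 0.04, 0, -0.0002, 0.0013, 0, 0, 0, 0.05, 0, -0.0002, 0.0013, 0, 0, 0, 0.05, 0, -0.0002, 0.0013, 0, 0, 0, 0.05, 0, -0.0002, 0.0013, 0, 0, 0]
}}

```text
t: 20.6
eef_pos: [0.51, -0.107, 0.1435]
eef_rot: [0.79, 0.613, -0.0, 0.0]
ft_force: [-0.6, 0.1, -0.5]
opening: 0.588
grasp_force: 0.0
```

Request:
{"api": "jog_arm", "payload": {
  "targets": [0.05, 0, 0, -0.02, 0, 0, 0, 0.05, 0, 0, -0.06, 0, 0, 0, 0.05, 0, 0, -0.1, 0, 0, 0, 0.05, 0, 0, -0.13, 0, 0, 0, 0.05, 0, 0, -0.13, 0, 0, 0, 0.05, 0, 0, -0.13, 0, 0, 0]
}}

```text
t: 21.2
eef_pos: [0.5103, -0.1071, 0.2739]
eef_rot: [0.79, 0.613, 0.0, 0.001]
ft_force: [-0.2, 0.0, -0.4]
opening: 0.586
grasp_force: 0.0
```

```bash
python3 dial.py | grep -v '^[GR] '
python3 - <<'E'
from h import *
c=read_camera("wrist")
for r in trace("wrist","trim_tool")[:1]:
    ys,xs=np.nonzero(r["region"]); P=np.array([at_d(c,(x,y)) for x,y in zip(xs,ys)]); t=P[P[:,2]>.1]
    print(r["conf"],"top z",np.percentile(P[:,2],[5,50,95,99]),"top centre",t.mean(0))
    d=np.array([at_d(c,(x,y)) for x,y in zip(xs,ys)]); f=d[(d[:,2]>.055)&(d[:,2]<.068)]; print("flange",len(f),f.mean(0) if len(f) else 0)
E
```

```text
red angle 9.28 n 40 tot 4059
dark angle 8.35 n 20 tot 1245
n [-0.57214283  0.02535589  0.81976196] tool y deg -14.379895482152358 [ 0.50980936 -0.1069489   0.27279446] [ 0.09440631  1.02540008 -0.03275733] [-0.00714944 -0.01962814  0.03192573] q6 1.3635978969151559 21.25
needle by R deficit 8.55
hand by G deficit 9.12
0.66 top z [0.06254183 0.10848652 0.11820857 0.11849649] top centre [ 0.51376944 -0.09985397  0.11481232]
flange 185 [ 0.51472827 -0.09752124  0.06307882]
```

```bash
python3 -c "
from station import *
print(hand_in())"
```

```text
the job is handed in; nothing more can be done
None
```

I turned the preset until the needle lay within about 0.6° of the red set hand, and that reading held after I drew the tool out. The tool is back upright and home in its stand with the gripper clear, and I handed the job in at about 21 s of the 64 s; no verdict was returned.

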